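Seal the damp box in a teapot workshop

ROBOT

A 6-joint arm with a two-finger parallel gripper is mounted at the origin on the work surface. World frame = base frame: x ahead of the robot, y to its left, z up, the work surface at z = 0. Lengths are in m, angles in rad, forces in N, time in s.
With the tool pointing down it reaches from about 0.35 to 0.85 m from the base axis. Payload 8.1 kg.
Tool frame: the origin (TCP) lies midway between the tips of the shut fingers; the grasp point (between the pads) lies 19 mm behind it; z points along the fingers, y is the line along which they close (so a half turn about z gives the same grasp; the last joint's range is limited). The gripper opens to 93 mm and grips with 3 to 60 N. Pads are 15 mm wide; open, the fingers measure 128 mm over their backs; the gripper's body (75 mm by 188 mm) begins 65 mm behind the grasp point.
Start: joints at [-1.214, 0.13, 1.488, -0, 1.523, -0.085], TCP at [0.257, -0.542, 0.219] pointing down, gripper open.
Joint ranges: [-2.96, 2.96], [-0.89, 2.26], [0.02, 2.5], [-1.34, 4.48], [0, 2.73], [-2.66, 2.66]. Speed limits (rad/s): [2.39, 2.39, 2.79, 3.14, 3.14, 3.14].

INTERFACE

Orientations are given as a rotation vector (axis times angle).
In Python, from station import ctrl gives the robot as it stands.
- The arm moves only by the tool move_arm, never from a script. Its argument "targets" is a list of rows, each an object with "delta_pos": the shift along the world's x, y, z in cm, a list of three; "twist": the turn, a rotation vector about the world's x, y, z in degrees, a list of three; "fingers": the opening in per cent of the stroke, from 0 (shut) to 100 (fully open). A call has 1 to 5 rows; each row shifts and turns the commanded pose from where the row before left it; what a row does not reach is not made up. A row lasts 1/10 s, in which the tool goes at most 50 mm and 8.59 degrees, less where a joint would pass 70% of its speed; a pose out of reach is approached as far as the arm can. A call with a gripper value outside its range is refused whole. The fingers move at their own pace and stop on an object; "force" is the grip in N (left out, the last holds). Time passes only in rows, so rows that do not move let the fingers close. It gives the time, the measured TCP pose, the force, the opening and the grip force at its end, in the units of the state.
- ctrl.state(): the state, without advancing time (a new reading comes with each control period).
- ctrl.snapshot(name): name is "scene" or "top"; returns the picture (480x640x3 uint8, red, green, blue); there is no depth.
- ctrl.camera_model(name): a dict with "vertical_fov" (degrees; the focal length in pixels is half the picture's height over the tangent of half this angle, whatever the lens; pixels are square), "cx", "cy" (the principal point, pixels), "dist" ([k1, k2, p1, p2, k3] as OpenCV has them; the pictures are not rectified), "position" and "orientation" of the camera in the world. Camera axes: x right, y down, z forward; pixel columns grow to the right and rows downward; lengths in m; the calibration is good to about 2 mm. A picture is of the moment at which its call begins. camera_model takes no time and is no camera call.
- ctrl.finish_job(): hands the job in; it is judged then, once.
The state is a dict: "clock": time; "q": joint angles; "qvel": joint speeds; "tau": joint torques, N m; "ee_pos": TCP position; "tool_rot": TCP orientation; "wrist_force": force on the tool from outside, world axes, zero at the start; "ft_torque": the same for the moment, N m; "finger_gap": finger opening in m; "gripper_force": force on a finger pad.
Only numpy, scipy, OpenCV 4.12 (cv2) and the standard library are available. Lean on these libraries where they do the work, as an engineer would, in place of code of your own. Each camera call takes 0.05 s, during which the arm holds its last target. There are 200 camera calls.

TASK

Seal the damp box that has the green lid: its lid is lying loose on the proud rubber gasket. Press the lid fully home one corner at a time, each corner in turn, on the yellow discs, until it sits flat all round. Do not disturb the grey lid on the other box.

Things in the scene. Friction and masses are not known exactly. Their poses are not given: they have to be found in the camera images.
- lid_green: Loose rigid lid, 0.25-0.45 kg: green frame, clear window, a yellow disc at each corner to press. 184 mm along x, 154 mm along y, 6 mm plate, 20 mm lip inside the tub with 3 mm side play. Origin: centre of the plate's underside, z up. Disc centres x = +-76, y = +-61 mm; discs 28 mm wide, tops 9 mm above the origin. First 10 mm above rim_green; seated, level with it.
- rim_green (a point): Centre of the green-lidded tub's mouth, at rim height. The gasket on the rim is four separate black rubber corners 10 mm proud: each yields under some 12 N on the disc above it (more if fast), stays down, stops hard after 10 mm. One corner home tilts the lid 5 degrees; others may rise 10 mm, but rubber once pressed stays down: with all four home the lid lies flat.
- box_green: White plastic tub under the green lid, a teapot inside, fixed to the table: 180 mm along x, 150 mm along y, rim 110 mm above the table, a green patch on each end. Origin: centre of its underside, z up. The lid's axes are parallel to its own.
- lid_grey: The other lid, same shape and size and origin, but with a grey frame and white discs. It lies loose on the gasket of a second, identical tub, its origin 120 mm above the table, and must stay so: neither shifted nor pressed down.
There are look-alikes about, which are no part of the job. There is more than one size of the lid_green; the job needs the smaller.

How it is judged:
On the way, in this order (a step that is already met when the one before it is completed fails the run):
1. one corner of the green lid is pressed down while the middle of the lid still stands proud (the lid is tilted by more than 2.9 degrees) (angle between lid_green's own z axis and vertical above 0.05 rad and z of lid_green in the frame of box_green above 0.1165 m), for 0.1 s.
2. two or three corners are home and the middle of the lid stands 2.5 to 6.5 mm proud (z of lid_green in the frame of box_green between 0.1125 and 0.1165 m), for 0.1 s.
At the end, for the whole second after the job is handed in: The green lid is home on its box: its middle within 2.5 mm of the seated height, level within 1.4 degrees, centred within 10 mm, and at rest; the grey lid has moved less than 12 mm and is level within 2 degrees (z of lid_green in the frame of box_green below 0.1125 m and angle between lid_green's own z axis and vertical below 0.025 rad and horizontal distance between lid_green and box_green below 0.01 m and linear speed of lid_green below 0.02 m/s and distance of lid_grey from where it was at the start of the episode below 0.012 m and angle between lid_grey's own z axis and vertical below 0.035 rad); the robot touches nothing.
It fails at once if the grey lid is shifted by more than 15 mm or tilted by more than 2.3 degrees (distance of lid_grey from where it was at the start of the episode above 0.015 m or angle between lid_grey's own z axis and vertical above 0.04 rad).
It also fails if it takes over 48 s, if anything falls off the work surface, if the arm or the gripper's body presses on something with over 40 N, if the wrist force passes 120 N, or if a joint passes its speed limit or range.

## Working session

There is one attempt and no reset: what is moved stays moved. The work goes in short steps, Python scripts to look and compute and a tool call to move; the robot and the scene stay as the last step left them, time stands still between calls to the robot, and variables do not carry over. Pictures are saved under pics/ and viewed, at most 10 in all, crops included, and the job is handed in when it is done.

Besides the shell and the picture viewer there is one more tool, called after ">>>" as name(argument=value, ...), one argument or row to a line, values as JSON. move_arm: Moves the arm, as the interface text tells. Its arguments: {"type":"object","properties":{"targets":{"type":"array"},"force":{"type":"number"}},"required":["targets"]}

```bash
mkdir -p pics
cat > h.py <<'E'
import numpy as np,cv2
from station import ctrl
from scipy.spatial.transform import Rotation as R
def cam(n):
    m=ctrl.camera_model(n);f=240/np.tan(np.radians(m["vertical_fov"])/2)
    K=np.array([[f,0,m["cx"]],[0,f,m["cy"]],[0,0,1]]);o=np.array(m["orientation"],float)
    Rm=R.from_rotvec(o).as_matrix() if o.size==3 else o.reshape(3,3)
    return K,np.array(m["dist"],float),np.array(m["position"],float),Rm
def ray(n,px,z):
    K,d,p,Rm=cam(n);u=cv2.undistortPoints(np.array(px,float).reshape(-1,1,2),K,d).reshape(-1,2)
    v=np.c_[u,np.ones(len(u))]@Rm.T
    return p+v*((z-p[2])/v[:,2])[:,None]
def save(n,f):
    im=ctrl.snapshot(n);cv2.imwrite(f,im[:,:,::-1]);return im
E
python3 - <<'E'
from h import *
save("scene","pics/s1.png");save("top","pics/t1.png")
print(ctrl.camera_model("top"),ctrl.camera_model("scene"));print(ctrl.state())
E
```

```text
{'vertical_fov': 53.731925080611475, 'cx': 319.53067007006786, 'cy': 230.8174177809684, 'dist': array([-0.02826854,  0.        ,  0.        ,  0.        ,  0.        ]), 'position': array([ 0.30399606, -0.10398037,  0.91995706]), 'orientation': array([-2.13193074,  2.12195338, -0.17703689])} {'vertical_fov': 57.51823202682399, 'cx': 325.33641407898864, 'cy': 243.7162749361027, 'dist': array([0.0122358, 0.       , 0.       , 0.       , 0.       ]), 'position': array([ 0.80745595, -0.06495125,  0.71305889]), 'orientation': array([-1.90924027, -1.94634123,  0.52709945])}
{'clock': 0.1, 'q': array([-1.21441320e+00,  1.31069864e-01,  1.48917896e+00, -1.96732260e-05,
        1.52303650e+00, -8.53907871e-02]), 'qvel': array([ 3.33367854e-04, -2.21359848e-03, -3.20908142e-03,  5.21824584e-04,
        1.45564988e-04,  4.35720275e-05]), 'tau': array([ 6.19052771e-04, -5.61341965e+01, -4.93096483e+01,  7.69997737e-02,
        2.91105034e-02, -5.39555617e-05]), 'ee_pos': array([ 0.25635871, -0.54188845,  0.21769708]), 'tool_rot': array([-3.06362879e+00, -6.87942183e-01,  3.89538335e-04]), 'wrist_force': array([ 0.5853316 ,  0.70969423, -0.01492244]), 'ft_torque': array([ 0.02931134, -0.00480114, -0.01485598]), 'gripper_force': 0.0, 'finger_gap': 0.09291105755926535}
```

View pics/t1.png

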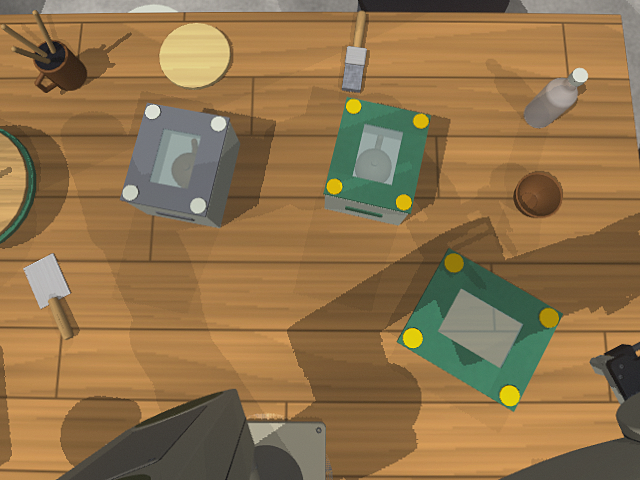

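View pics/s1.png

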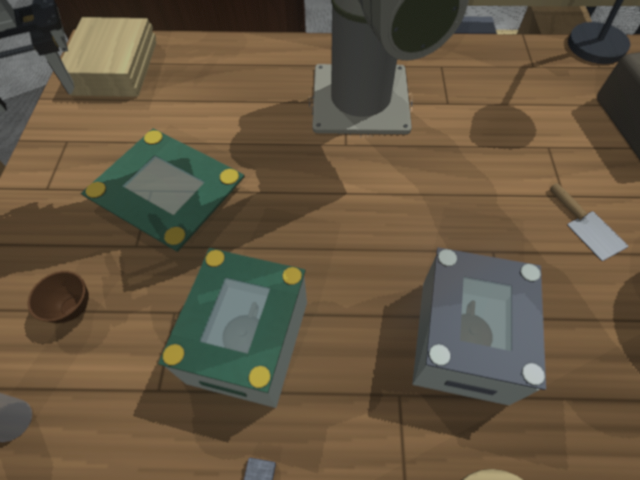

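The green lid on the tub is the one around (378,160) in the top view. The larger look-alike lies flat on the table at (480,330), and the grey lid is at (180,160). Next I refine the disc centres by colour.

```bash
cat >> h.py <<'E'
def blobs(n,f,pts,r=14):
    im=cv2.cvtColor(cv2.imread(f),cv2.COLOR_BGR2HSV);m=cv2.inRange(im,(20,150,90),(35,255,255))
    out=[]
    for x,y in pts:
        s=m[y-r:y+r+1,x-r:x+r+1];yy,xx=np.nonzero(s);out.append((xx.mean()+x-r,yy.mean()+y-r))
    return np.array(out)
E
python3 - <<'E'
from h import *
for n,f,p in(("top","pics/t1.png",[(353,106),(421,121),(334,187),(404,202)]),("scene","pics/s1.png",[(260,377),(173,354),(292,275),(215,258)])):
    b=blobs(n,f,p);w=ray(n,b,.129);print(n,b.round(1).tolist(),w.round(4).tolist(),w.mean(0))
    print(np.linalg.norm(w[0]-w[1]),np.linalg.norm(w[0]-w[2]),np.linalg.norm(w[2]-w[3]),np.degrees(np.arctan2(*(w[0]-w[2])[1::-1])))
print(ray("top",[(152,111),(218,124),(130,192),(198,206)],.129))
print(R.from_rotvec(ctrl.state()["tool_rot"]).as_matrix().round(3))
E
```

```text
top [[353.1, 105.9], [420.5, 120.7], [334.0, 186.2], [403.4, 201.8]] [[0.669, -0.1559, 0.129], [0.6416, -0.2749, 0.129], [0.5212, -0.1219, 0.129], [0.494, -0.2408, 0.129]] [ 0.58142944 -0.19840006  0.129     ]
0.12210689992234294 0.15163756285944854 0.12193868962018826 -12.963732900196757
scene [[259.1, 376.6], [172.9, 354.3], [291.7, 275.5], [214.4, 257.9]] [[0.6713, -0.1561, 0.129], [0.644, -0.2748, 0.129], [0.5234, -0.122, 0.129], [0.496, -0.2407, 0.129]] [ 0.58366325 -0.19837896  0.129     ]
0.12179820236169624 0.1517469533226099 0.12191671920704501 -12.989010694208728
[[0.65935479 0.20349632 0.129     ]
 [0.63449596 0.08366383 0.129     ]
 [0.50992187 0.23154158 0.129     ]
 [0.48536251 0.11158539 0.129     ]]
[[ 0.904  0.428 -0.001]
 [ 0.428 -0.904  0.002]
 [ 0.    -0.002 -1.   ]]
```

>>> move_arm(
  targets=[
    {"delta_pos": [2.4, 3.0, 0], "twist": [0, 0, 0], "fingers": 0},
    {"delta_pos": [2.4, 3.0, 0], "twist": [0, 0, 0], "fingers": 0},
    {"delta_pos": [2.4, 3.0, 0], "twist": [0, 0, 0], "fingers": 0},
    {"delta_pos": [2.4, 3.0, 0], "twist": [0, 0, 0], "fingers": 0},
    {"delta_pos": [2.4, 3.0, 0], "twist": [0, 0, 0], "fingers": 0},
  ],
)

```text
clock: 0.6
ee_pos: [0.3771, -0.3909, 0.2182]
tool_rot: [-3.065, -0.688, 0.0]
wrist_force: [-0.7, -0.4, -0.5]
finger_gap: 0.0573
gripper_force: 0.0
```

>>> move_arm(
  targets=[
    {"delta_pos": [2.4, 3.0, 0], "twist": [0, 0, 0], "fingers": 0},
    {"delta_pos": [2.4, 3.0, 0], "twist": [0, 0, 0], "fingers": 0},
    {"delta_pos": [2.4, 3.0, 0], "twist": [0, 0, 0], "fingers": 0},
    {"delta_pos": [2.4, 3.0, 0], "twist": [0, 0, 0], "fingers": 0},
    {"delta_pos": [2.4, 3.0, 0], "twist": [0, 0, 0], "fingers": 0},
  ],
)

```text
clock: 1.1
ee_pos: [0.4971, -0.2409, 0.2182]
tool_rot: [-3.065, -0.688, 0.001]
wrist_force: [1.0, 0.0, 0.1]
finger_gap: 0.0175
gripper_force: 0.0
```

>>> move_arm(
  targets=[
    {"delta_pos": [0, 0, 0], "twist": [0, 0, 0], "fingers": 0},
    {"delta_pos": [0, 0, 0], "twist": [0, 0, 0], "fingers": 0},
    {"delta_pos": [0, 0, 0], "twist": [0, 0, 0], "fingers": 0},
  ],
)

```text
clock: 1.4
ee_pos: [0.4959, -0.2431, 0.2183]
tool_rot: [-3.065, -0.688, 0.001]
wrist_force: [-0.1, -0.4, 0.7]
finger_gap: 0.0004
gripper_force: 0.0
```

>>> move_arm(
  targets=[
    {"delta_pos": [0, 0.2, -3], "twist": [0, 0, 0], "fingers": 0},
    {"delta_pos": [0, 0, -3], "twist": [0, 0, 0], "fingers": 0},
    {"delta_pos": [0, 0, -1.5], "twist": [0, 0, 0], "fingers": 0},
    {"delta_pos": [0, 0, 0], "twist": [0, 0, 0], "fingers": 0},
    {"delta_pos": [0, 0, 0], "twist": [0, 0, 0], "fingers": 0},
  ],
)

```text
clock: 1.9
ee_pos: [0.4965, -0.2411, 0.1444]
tool_rot: [3.065, 0.687, 0.0]
wrist_force: [0.1, -0.9, 1.0]
finger_gap: -0.0001
gripper_force: 0.0
```

>>> move_arm(
  targets=[
    {"delta_pos": [0, 0, -0.3], "twist": [0, 0, 0], "fingers": 0},
    {"delta_pos": [0, 0, -0.3], "twist": [0, 0, 0], "fingers": 0},
    {"delta_pos": [0, 0, -0.3], "twist": [0, 0, 0], "fingers": 0},
    {"delta_pos": [0, 0, -0.3], "twist": [0, 0, 0], "fingers": 0},
    {"delta_pos": [0, 0, -0.3], "twist": [0, 0, 0], "fingers": 0},
  ],
)

```text
clock: 2.4
ee_pos: [0.4967, -0.2404, 0.1287]
tool_rot: [3.065, 0.688, 0.0]
wrist_force: [-4.4, 1.3, 13.6]
finger_gap: 0.0005
gripper_force: 6.6
```

Contact at z≈0.129, as expected. I'll press on slowly.

>>> move_arm(
  targets=[
    {"delta_pos": [0, 0, -0.2], "twist": [0, 0, 0], "fingers": 0},
    {"delta_pos": [0, 0, -0.2], "twist": [0, 0, 0], "fingers": 0},
    {"delta_pos": [0, 0, -0.2], "twist": [0, 0, 0], "fingers": 0},
    {"delta_pos": [0, 0, -0.2], "twist": [0, 0, 0], "fingers": 0},
    {"delta_pos": [0, 0, 0], "twist": [0, 0, 0], "fingers": 0},
  ],
)

```text
clock: 2.9
ee_pos: [0.4965, -0.2408, 0.1221]
tool_rot: [3.064, 0.688, -0.0]
wrist_force: [-7.5, 1.7, 12.4]
finger_gap: 0.0006
gripper_force: 6.2
```

>>> move_arm(
  targets=[
    {"delta_pos": [0, 0, -0.1], "twist": [0, 0, 0], "fingers": 0},
    {"delta_pos": [0, 0, -0.1], "twist": [0, 0, 0], "fingers": 0},
    {"delta_pos": [0, 0, 0], "twist": [0, 0, 0], "fingers": 0},
  ],
)

```text
clock: 3.2
ee_pos: [0.4965, -0.2409, 0.1211]
tool_rot: [3.064, 0.688, -0.0]
wrist_force: [-10.4, 3.0, 18.3]
finger_gap: 0.0004
gripper_force: 9.9
```

>>> move_arm(
  targets=[
    {"delta_pos": [0, 0, -0.1], "twist": [0, 0, 0], "fingers": 0},
    {"delta_pos": [0, 0, -0.1], "twist": [0, 0, 0], "fingers": 0},
    {"delta_pos": [0, 0, 0], "twist": [0, 0, 0], "fingers": 0},
  ],
)

```text
clock: 3.5
ee_pos: [0.4967, -0.2409, 0.1208]
tool_rot: [3.064, 0.688, 0.0]
wrist_force: [-16.5, 6.8, 31.9]
finger_gap: 0.0005
gripper_force: 16.3
```

>>> move_arm(
  targets=[
    {"delta_pos": [0, 0, -0.1], "twist": [0, 0, 0], "fingers": 0},
    {"delta_pos": [0, 0, -0.1], "twist": [0, 0, 0], "fingers": 0},
    {"delta_pos": [0, 0, 0], "twist": [0, 0, 0], "fingers": 0},
  ],
)

```text
clock: 3.8
ee_pos: [0.4967, -0.241, 0.1206]
tool_rot: [3.063, 0.688, 0.001]
wrist_force: [-23.8, 10.0, 46.0]
finger_gap: 0.0005
gripper_force: 23.1
```

>>> move_arm(
  targets=[
    {"delta_pos": [0, 0, 1], "twist": [0, 0, 0], "fingers": 0},
    {"delta_pos": [0, 0, 3], "twist": [0, 0, 0], "fingers": 0},
    {"delta_pos": [0, 0, 1], "twist": [0, 0, 0], "fingers": 0},
    {"delta_pos": [0, 0, 0], "twist": [0, 0, 0], "fingers": 0},
  ],
)

```text
clock: 4.2
ee_pos: [0.4979, -0.2411, 0.1666]
tool_rot: [3.062, 0.688, 0.005]
wrist_force: [1.4, -0.2, -0.4]
finger_gap: 0.0003
gripper_force: 0.0
```

Run:
```python
from h import *
a=save("scene","pics/s2.png");b=save("top","pics/t2.png")
cv2.imwrite("pics/c2.png",np.hstack([cv2.resize(a[230:420,140:340],(400,380)),cv2.resize(b[80:270,290:490],(400,380))])[:,:,::-1])
```

```text
(no output)
```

View pics/c2.png

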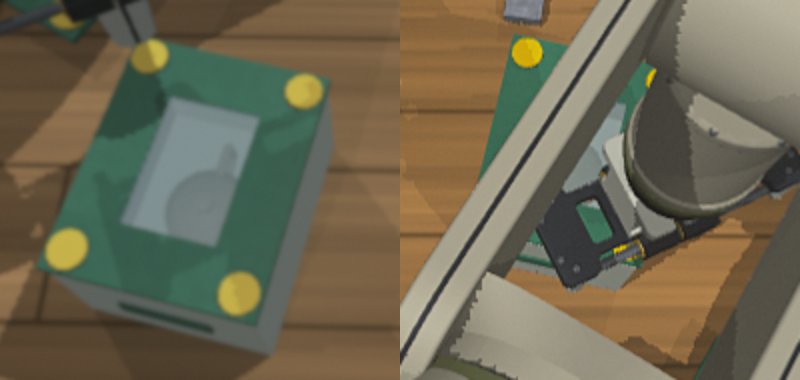

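The scene crop shows the lid in place, with disc D at the upper left by the fingers. I'll measure the tilt with PnP.

```bash
cat >> h.py <<'E'
def lidpose(f="pics/s1.png",pts=[(260,377),(173,354),(292,275),(215,258)]):
    b=blobs("scene",f,pts);K,d,p,Rm=cam("scene")
    obj=np.array([[76,61,9],[76,-61,9],[-76,61,9],[-76,-61,9]])/1e3
    from scipy.optimize import least_squares
    def proj(v):
        W=R.from_rotvec(v[3:]).apply(obj)+v[:3]
        return W,cv2.projectPoints((W-p)@Rm,np.zeros(3),np.zeros(3),K,d)[0].reshape(-1,2)
    s=least_squares(lambda v:(proj(v)[1]-b).ravel(),[.583,-.198,.12,0,0,-.226])
    W=proj(s.x)[0];n=R.from_rotvec(s.x[3:]).apply([0,0,1])
    print("pos",s.x[:3].round(4),"tilt",np.degrees(np.arccos(n[2])).round(2),"res",abs(s.fun).max().round(2));print(W.round(4))
E
python3 - <<'E'
from h import *
lidpose();lidpose("pics/s2.png")
E
```

```text
pos [ 0.5833 -0.1986  0.1191] tilt 0.05 res 0.02
[[ 0.6711 -0.1562  0.128 ]
 [ 0.6437 -0.2751  0.1281]
 [ 0.523  -0.1221  0.1281]
 [ 0.4956 -0.241   0.1282]]
pos [ 0.5834 -0.1987  0.1185] tilt 0.31 res 0.07
[[ 0.671  -0.1563  0.1281]
 [ 0.6438 -0.2752  0.1276]
 [ 0.5229 -0.1223  0.1275]
 [ 0.4956 -0.2413  0.127 ]]
```

The lid dropped back level on release, resting on the other three corners. The held stop at 0.1205 corresponds to D being home at about 5° of tilt. Next is B.

>>> move_arm(
  targets=[
    {"delta_pos": [4, -0.9, 0], "twist": [0, 0, 0], "fingers": 0},
    {"delta_pos": [4, -0.9, 0], "twist": [0, 0, 0], "fingers": 0},
    {"delta_pos": [4, -0.9, 0], "twist": [0, 0, 0], "fingers": 0},
    {"delta_pos": [2.6, -0.7, 0], "twist": [0, 0, 0], "fingers": 0},
    {"delta_pos": [0, 0, 0], "twist": [0, 0, 0], "fingers": 0},
  ],
)

```text
clock: 4.8
ee_pos: [0.6437, -0.2741, 0.1605]
tool_rot: [-3.062, -0.689, 0.004]
wrist_force: [0.3, -0.1, -1.3]
finger_gap: 0.0004
gripper_force: 0.0
```

>>> move_arm(
  targets=[
    {"delta_pos": [0, 0, -1.5], "twist": [0, 0, 0], "fingers": 0},
    {"delta_pos": [0, 0, -1], "twist": [0, 0, 0], "fingers": 0},
    {"delta_pos": [0, 0, -0.3], "twist": [0, 0, 0], "fingers": 0},
    {"delta_pos": [0, 0, 0], "twist": [0, 0, 0], "fingers": 0},
  ],
)

```text
clock: 5.2
ee_pos: [0.6411, -0.2739, 0.1353]
tool_rot: [-3.064, -0.688, 0.003]
wrist_force: [0.6, 0.9, 0.3]
finger_gap: 0.0
gripper_force: 0.0
```

>>> move_arm(
  targets=[
    {"delta_pos": [0.2, 0, -0.2], "twist": [0, 0, 0], "fingers": 0},
    {"delta_pos": [0, 0, -0.2], "twist": [0, 0, 0], "fingers": 0},
    {"delta_pos": [0, 0, -0.2], "twist": [0, 0, 0], "fingers": 0},
    {"delta_pos": [0, 0, -0.2], "twist": [0, 0, 0], "fingers": 0},
    {"delta_pos": [0, 0, -0.2], "twist": [0, 0, 0], "fingers": 0},
  ],
)

```text
clock: 5.7
ee_pos: [0.6448, -0.2746, 0.1279]
tool_rot: [3.064, 0.688, 0.001]
wrist_force: [-4.7, 1.1, 8.7]
finger_gap: 0.0005
gripper_force: 4.7
```

>>> move_arm(
  targets=[
    {"delta_pos": [0, 0, -0.2], "twist": [0, 0, 0], "fingers": 0},
    {"delta_pos": [0, 0, -0.2], "twist": [0, 0, 0], "fingers": 0},
    {"delta_pos": [0, 0, -0.2], "twist": [0, 0, 0], "fingers": 0},
    {"delta_pos": [0, 0, -0.1], "twist": [0, 0, 0], "fingers": 0},
    {"delta_pos": [0, 0, 0], "twist": [0, 0, 0], "fingers": 0},
  ],
)

```text
clock: 6.2
ee_pos: [0.6448, -0.2751, 0.1214]
tool_rot: [3.064, 0.688, 0.001]
wrist_force: [-3.4, -0.0, 7.7]
finger_gap: 0.0004
gripper_force: 4.0
```

>>> move_arm(
  targets=[
    {"delta_pos": [0, 0, -0.2], "twist": [0, 0, 0], "fingers": 0},
    {"delta_pos": [0, 0, -0.1], "twist": [0, 0, 0], "fingers": 0},
    {"delta_pos": [0, 0, -0.1], "twist": [0, 0, 0], "fingers": 0},
    {"delta_pos": [0, 0, -0.1], "twist": [0, 0, 0], "fingers": 0},
    {"delta_pos": [0, 0, 0], "twist": [0, 0, 0], "fingers": 0},
  ],
)

```text
clock: 6.7
ee_pos: [0.645, -0.2752, 0.1202]
tool_rot: [3.063, 0.688, 0.003]
wrist_force: [-14.3, 4.8, 27.8]
finger_gap: 0.0002
gripper_force: 13.7
```

>>> move_arm(
  targets=[
    {"delta_pos": [0, 0, -0.1], "twist": [0, 0, 0], "fingers": 0},
    {"delta_pos": [0, 0, 0], "twist": [0, 0, 0], "fingers": 0},
  ],
)

```text
clock: 6.9
ee_pos: [0.6451, -0.2752, 0.1201]
tool_rot: [3.063, 0.688, 0.003]
wrist_force: [-16.7, 5.8, 32.0]
finger_gap: 0.0004
gripper_force: 16.0
```

>>> move_arm(
  targets=[
    {"delta_pos": [0, 0, 1], "twist": [0, 0, 0], "fingers": 0},
    {"delta_pos": [0, 0, 3], "twist": [0, 0, 0], "fingers": 0},
    {"delta_pos": [0, 0, 1], "twist": [0, 0, 0], "fingers": 0},
    {"delta_pos": [0, 0, 0], "twist": [0, 0, 0], "fingers": 0},
  ],
)

```text
clock: 7.3
ee_pos: [0.6461, -0.2751, 0.1663]
tool_rot: [3.062, 0.688, 0.006]
wrist_force: [0.7, -0.2, 0.7]
finger_gap: 0.0006
gripper_force: 0.0
```

Run:
```python
from h import *
a=save("scene","pics/s3.png");lidpose("pics/s3.png")
```

```text
pos [ 0.5833 -0.1988  0.1129] tilt 4.39 res 0.19
[[ 0.671  -0.1573  0.1257]
 [ 0.6436 -0.2758  0.1164]
 [ 0.5229 -0.1231  0.1272]
 [ 0.4955 -0.2416  0.1179]]
```

View pics/s3.png

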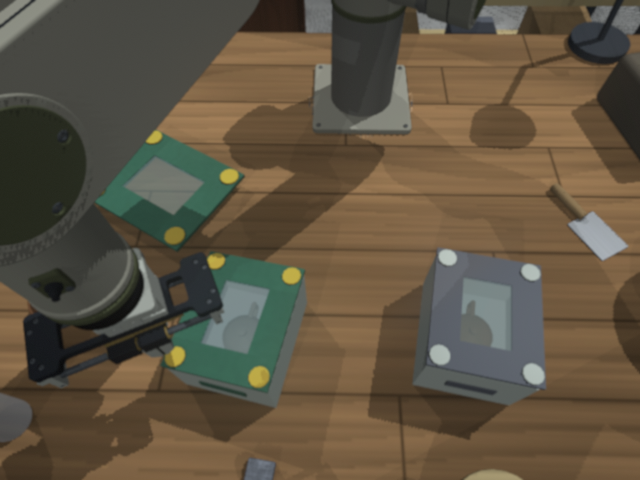

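D (216,261) and B (175,356) are home with about 4.5° of tilt, and the grey lid (485,310) is undisturbed. Next is A.

>>> move_arm(
  targets=[
    {"delta_pos": [0.8, 3.6, 0], "twist": [0, 0, 0], "fingers": 0},
    {"delta_pos": [0.8, 3.6, 0], "twist": [0, 0, 0], "fingers": 0},
    {"delta_pos": [0.8, 3.6, 0], "twist": [0, 0, 0], "fingers": 0},
    {"delta_pos": [0.2, 1, 0], "twist": [0, 0, 0], "fingers": 0},
    {"delta_pos": [0, 0, 0], "twist": [0, 0, 0], "fingers": 0},
  ],
)

```text
clock: 7.85
ee_pos: [0.6701, -0.1545, 0.1617]
tool_rot: [-3.063, -0.692, 0.003]
wrist_force: [1.2, -0.6, 0.4]
finger_gap: 0.0005
gripper_force: 0.0
```

>>> move_arm(
  targets=[
    {"delta_pos": [0, 0, -1.5], "twist": [0, 0, 0], "fingers": 0},
    {"delta_pos": [0, 0, -0.8], "twist": [0, 0, 0], "fingers": 0},
    {"delta_pos": [0, 0, -0.3], "twist": [0, 0, 0], "fingers": 0},
    {"delta_pos": [0, 0, 0], "twist": [0, 0, 0], "fingers": 0},
  ],
)

```text
clock: 8.25
ee_pos: [0.6695, -0.1573, 0.1359]
tool_rot: [-3.065, -0.686, 0.003]
wrist_force: [-0.5, 0.7, -0.2]
finger_gap: 0.0004
gripper_force: 0.0
```

>>> move_arm(
  targets=[
    {"delta_pos": [0, 0, -0.2], "twist": [0, 0, 0], "fingers": 0},
    {"delta_pos": [0, 0, -0.2], "twist": [0, 0, 0], "fingers": 0},
    {"delta_pos": [0, 0, -0.2], "twist": [0, 0, 0], "fingers": 0},
    {"delta_pos": [0, 0, -0.2], "twist": [0, 0, 0], "fingers": 0},
    {"delta_pos": [0, 0, -0.2], "twist": [0, 0, 0], "fingers": 0},
  ],
)

```text
clock: 8.75
ee_pos: [0.6709, -0.1564, 0.1285]
tool_rot: [3.065, 0.688, 0.001]
wrist_force: [-4.9, 1.1, 10.8]
finger_gap: 0.0005
gripper_force: 5.0
```

>>> move_arm(
  targets=[
    {"delta_pos": [0, 0, -0.2], "twist": [0, 0, 0], "fingers": 0},
    {"delta_pos": [0, 0, -0.2], "twist": [0, 0, 0], "fingers": 0},
    {"delta_pos": [0, 0, -0.2], "twist": [0, 0, 0], "fingers": 0},
    {"delta_pos": [0, 0, -0.1], "twist": [0, 0, 0], "fingers": 0},
    {"delta_pos": [0, 0, 0], "twist": [0, 0, 0], "fingers": 0},
  ],
)

```text
clock: 9.25
ee_pos: [0.6713, -0.1561, 0.1229]
tool_rot: [3.065, 0.689, 0.003]
wrist_force: [-2.4, 2.1, 10.0]
finger_gap: 0.0008
gripper_force: 5.0
```

>>> move_arm(
  targets=[
    {"delta_pos": [0, 0, -0.2], "twist": [0, 0, 0], "fingers": 0},
    {"delta_pos": [0, 0, -0.1], "twist": [0, 0, 0], "fingers": 0},
    {"delta_pos": [0, 0, -0.1], "twist": [0, 0, 0], "fingers": 0},
    {"delta_pos": [0, 0, 0], "twist": [0, 0, 0], "fingers": 0},
  ],
)

```text
clock: 9.65
ee_pos: [0.6716, -0.156, 0.1202]
tool_rot: [3.064, 0.689, 0.004]
wrist_force: [-6.0, 3.8, 16.5]
finger_gap: 0.0005
gripper_force: 8.1
```

>>> move_arm(
  targets=[
    {"delta_pos": [0, 0, -0.1], "twist": [0, 0, 0], "fingers": 0},
    {"delta_pos": [0, 0, -0.1], "twist": [0, 0, 0], "fingers": 0},
    {"delta_pos": [0, 0, -0.1], "twist": [0, 0, 0], "fingers": 0},
    {"delta_pos": [0, 0, 0], "twist": [0, 0, 0], "fingers": 0},
  ],
)

```text
clock: 10.05
ee_pos: [0.6717, -0.156, 0.1199]
tool_rot: [3.064, 0.689, 0.005]
wrist_force: [-14.7, 6.7, 31.2]
finger_gap: 0.0002
gripper_force: 15.3
```

>>> move_arm(
  targets=[
    {"delta_pos": [0, 0, -0.1], "twist": [0, 0, 0], "fingers": 0},
    {"delta_pos": [0, 0, 0], "twist": [0, 0, 0], "fingers": 0},
  ],
)

```text
clock: 10.25
ee_pos: [0.6717, -0.156, 0.1198]
tool_rot: [3.064, 0.689, 0.006]
wrist_force: [-17.3, 6.8, 36.1]
finger_gap: 0.0004
gripper_force: 17.7
```

>>> move_arm(
  targets=[
    {"delta_pos": [0, 0, 1], "twist": [0, 0, 0], "fingers": 0},
    {"delta_pos": [0, 0, 3], "twist": [0, 0, 0], "fingers": 0},
    {"delta_pos": [0, 0, 2], "twist": [0, 0, 0], "fingers": 0},
    {"delta_pos": [-4, 0.9, 0], "twist": [0, 0, 0], "fingers": 0},
    {"delta_pos": [-4, 0.9, 0], "twist": [0, 0, 0], "fingers": 0},
  ],
)

```text
clock: 10.75
ee_pos: [0.5907, -0.1385, 0.173]
tool_rot: [3.064, 0.688, 0.002]
wrist_force: [-0.4, -0.2, 0.0]
finger_gap: 0.0006
gripper_force: 0.0
```

>>> move_arm(
  targets=[
    {"delta_pos": [-4, 0.9, 0], "twist": [0, 0, 0], "fingers": 0},
    {"delta_pos": [-2.8, 0.6, 0], "twist": [0, 0, 0], "fingers": 0},
    {"delta_pos": [0, 0, -1.5], "twist": [0, 0, 0], "fingers": 0},
    {"delta_pos": [0, 0, -1], "twist": [0, 0, 0], "fingers": 0},
    {"delta_pos": [0, 0, 0], "twist": [0, 0, 0], "fingers": 0},
  ],
)

```text
clock: 11.25
ee_pos: [0.522, -0.1231, 0.1453]
tool_rot: [-3.064, -0.688, 0.004]
wrist_force: [-0.5, 0.7, 0.2]
finger_gap: 0.0002
gripper_force: 0.0
```

>>> move_arm(
  targets=[
    {"delta_pos": [0, 0, -0.3], "twist": [0, 0, 0], "fingers": 0},
    {"delta_pos": [0, 0, -0.3], "twist": [0, 0, 0], "fingers": 0},
    {"delta_pos": [0, 0, -0.3], "twist": [0, 0, 0], "fingers": 0},
    {"delta_pos": [0, 0, -0.3], "twist": [0, 0, 0], "fingers": 0},
    {"delta_pos": [0, 0, -0.2], "twist": [0, 0, 0], "fingers": 0},
  ],
)

```text
clock: 11.75
ee_pos: [0.5226, -0.1234, 0.1333]
tool_rot: [-3.065, -0.688, 0.0]
wrist_force: [0.0, -0.1, -0.1]
finger_gap: 0.0006
gripper_force: 0.0
```

>>> move_arm(
  targets=[
    {"delta_pos": [0, 0, -0.2], "twist": [0, 0, 0], "fingers": 0},
    {"delta_pos": [0, 0, -0.2], "twist": [0, 0, 0], "fingers": 0},
    {"delta_pos": [0, 0, -0.2], "twist": [0, 0, 0], "fingers": 0},
    {"delta_pos": [0, 0, -0.2], "twist": [0, 0, 0], "fingers": 0},
    {"delta_pos": [0, 0, -0.2], "twist": [0, 0, 0], "fingers": 0},
  ],
)

```text
clock: 12.25
ee_pos: [0.5229, -0.1231, 0.1248]
tool_rot: [-3.065, -0.689, -0.001]
wrist_force: [-5.4, 3.0, 9.3]
finger_gap: 0.0008
gripper_force: 4.5
```

>>> move_arm(
  targets=[
    {"delta_pos": [0, 0, -0.2], "twist": [0, 0, 0], "fingers": 0},
    {"delta_pos": [0, 0, -0.1], "twist": [0, 0, 0], "fingers": 0},
    {"delta_pos": [0, 0, -0.1], "twist": [0, 0, 0], "fingers": 0},
    {"delta_pos": [0, 0, 0], "twist": [0, 0, 0], "fingers": 0},
  ],
)

```text
clock: 12.65
ee_pos: [0.5228, -0.1229, 0.1206]
tool_rot: [-3.065, -0.689, -0.001]
wrist_force: [-3.4, 3.4, 6.5]
finger_gap: 0.0011
gripper_force: 3.4
```

>>> move_arm(
  targets=[
    {"delta_pos": [0, 0, -0.2], "twist": [0, 0, 0], "fingers": 0},
    {"delta_pos": [0, 0, -0.1], "twist": [0, 0, 0], "fingers": 0},
    {"delta_pos": [0, 0, -0.1], "twist": [0, 0, 0], "fingers": 0},
    {"delta_pos": [0, 0, 0], "twist": [0, 0, 0], "fingers": 0},
  ],
)

```text
clock: 13.05
ee_pos: [0.5229, -0.1229, 0.1192]
tool_rot: [-3.065, -0.689, -0.002]
wrist_force: [-13.9, 6.6, 26.6]
finger_gap: 0.0009
gripper_force: 13.6
```

>>> move_arm(
  targets=[
    {"delta_pos": [0, 0, -0.1], "twist": [0, 0, 0], "fingers": 0},
    {"delta_pos": [0, 0, 0], "twist": [0, 0, 0], "fingers": 0},
  ],
)

```text
clock: 13.25
ee_pos: [0.523, -0.1229, 0.1191]
tool_rot: [3.065, 0.689, 0.002]
wrist_force: [-17.8, 7.9, 33.7]
finger_gap: 0.0006
gripper_force: 17.3
```

Home. I'll retreat up and back, then check.

>>> move_arm(
  targets=[
    {"delta_pos": [0, 0, 1], "twist": [0, 0, 0], "fingers": 0},
    {"delta_pos": [0, 0, 4], "twist": [0, 0, 0], "fingers": 0},
    {"delta_pos": [0, 0, 4], "twist": [0, 0, 0], "fingers": 0},
    {"delta_pos": [-3, -1, 2], "twist": [0, 0, 0], "fingers": 0},
    {"delta_pos": [-3, -1, 0], "twist": [0, 0, 0], "fingers": 0},
  ],
)

```text
clock: 13.75
ee_pos: [0.4642, -0.1443, 0.229]
tool_rot: [3.061, 0.689, 0.009]
wrist_force: [-0.9, -1.1, 0.5]
finger_gap: 0.0003
gripper_force: 0.0
```

>>> move_arm(
  targets=[
    {"delta_pos": [-3, -1, 0], "twist": [0, 0, 0], "fingers": 0},
    {"delta_pos": [-3, -1, 0], "twist": [0, 0, 0], "fingers": 0},
    {"delta_pos": [0, 0, 0], "twist": [0, 0, 0], "fingers": 0},
    {"delta_pos": [0, 0, 0], "twist": [0, 0, 0], "fingers": 0},
  ],
)

```text
clock: 14.15
ee_pos: [0.4026, -0.1637, 0.225]
tool_rot: [3.065, 0.686, 0.002]
wrist_force: [0.8, 0.6, -0.3]
finger_gap: 0.0004
gripper_force: 0.0
```

Run:
```python
from h import *
a=save("scene","pics/s4.png");lidpose("pics/s4.png")
```

```text
pos [ 0.5836 -0.1993  0.1084] tilt 0.1 res 0.03
[[ 0.6714 -0.1569  0.1173]
 [ 0.644  -0.2758  0.1172]
 [ 0.5233 -0.1228  0.1175]
 [ 0.4959 -0.2416  0.1175]]
```

View pics/s4.png

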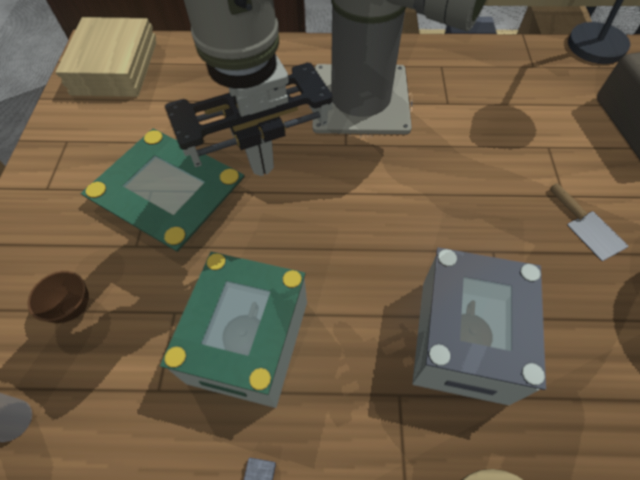

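The green lid (discs at 216,262 / 292,279 / 175,356 / 260,378) has dropped about 10.7 mm and lies flat. The grey lid is unchanged and the arm is clear.

```bash
python3 -c "
from station import ctrl
print(ctrl.finish_job())"
```

```text
the job is handed in; nothing more can be done
None
```

The green lid was pressed home at all four corners and measured flat (0.1° tilt, about 10.7 mm lower than at the start), the grey lid looks undisturbed, and the job was handed in at about 14 s with no verdict returned.

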